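# Check the gas pressure at the drinks manifold with a push-on rod gauge

## Task

Take the pressure gauge out of its black stand, push its nose straight down into the open brass test valve until it meets the sprung seal inside, and keep pressing with a steady 15 N or so for a second, so that the reading rod is pushed out of the gauge's top; never press on the valve with more than 20 N. Then put the gauge back upright and fully home in its stand with the rod still standing out and let go. Leave the jug, spatula and jar where they are.

Things in the scene. Friction and masses are not known exactly. Their poses are not given: they have to be found in the camera images.
- gauge: Loose rod gauge, 0.13-0.25 kg, upright in the stand; round, yaw does not matter. Origin: centre of the nose's open lower end; z up along it. Steel nose 24 mm across (21 mm at the tip, 4 mm taper), z 0 to 62 mm; aluminium body 34 mm across, z 62 to 132 mm, its lower edge the shoulder it hangs by. Grip the body at z 100 to 122 mm from above; leave 30 mm free above its top for the rod.
- rod_tip (a point): Top of the reading rod, a white rod with a 13 mm button in the middle of the gauge's top. Pushed in, it is 137 mm above the gauge's origin (button on the body); the valve pushes it 8 to 18 mm further out. It slides stiffly (about 2 N) and stays where it is pushed; do not push it back in.
- valve: Gas manifold, fixed: aluminium block 125 x 66 mm, 30 mm high, with an upright open brass tube (the test valve's stem) and, 62 mm from it towards the block's -x, a lower closed brass cap (not used). Origin: on the counter under the tube's axis; z up.
- valve_mouth (a point): Centre of the brass valve's open mouth, 100 mm above the counter. Tube 36 mm across, bore 27 mm, flared to 33 mm over the top 8 mm. Inside, a rubber seal on a 3.5 N/mm spring, 10 mm travel; it begins 28 to 50 mm below the mouth, not known where: feel for it. From its middle a pin stands 7 to 14 mm above the seal, by the gas pressure, and pushes the rod (about 2 N) as the nose sinks.
- stand: Gauge stand, fixed: upright black block, 70 x 70 mm, 66 mm high on a thin 100 mm foot, with a vertical 27 mm through hole in the middle. Origin: on the counter under the hole's axis. With the gauge fully home its shoulder rests on the block's top and its origin is 4 mm above the counter.
- stand_mouth (a point): Centre of the stand's hole at its top, 66 mm above the counter.
- jug: Bystander: clear plastic measuring jug with a handle, 84 mm across, 110 mm high. Origin: centre of its underside.
- spatula: Bystander: spatula 200 mm long lying flat on the counter. Origin: near its middle, on the counter.
- jar: Bystander: glass jar with steel cap, 60 mm across, 85 mm high. Origin: centre of its underside.

How it is judged:
By the outcome, as a careful person would: the job done as asked, in the order asked, and still so for the second after the job is handed in, with the robot touching nothing.
It also fails if it takes over 64 s, if anything falls off the work surface, if the arm or the gripper's body presses on something with over 40 N, if the wrist force passes 120 N, or if a joint passes its speed limit or range.

## Robot

A 6-joint arm with a two-finger parallel gripper is mounted at the origin on the work surface. World frame = base frame: x ahead of the robot, y to its left, z up, the work surface at z = 0. Lengths are in mm, angles in rad, forces in N, time in s.
With the tool pointing down it reaches from about 300 to 875 mm from the base axis. Payload 6.4 kg.
Tool frame: the origin (TCP) lies between the finger pads; the fingertips stand bot.finger_overhang ahead of it and the grasp point (between the pads) lies 6 mm ahead of it (bot.finger_overhang is the distance from the TCP to the fingertips, in mm); z points along the fingers, x is the direction in which the jaws open and shut, and the axes are right-handed (so a half turn about z gives the same grasp; the last joint's range is limited). The gripper opens to 88 mm and grips with 3 to 60 N. Pads are 18 mm wide; open, the fingers measure 123 mm over their backs; the gripper's body (75 mm by 187 mm) begins 45 mm behind the grasp point.
Start: joints at [1.138, 0.181, 1.607, -0, 1.354, -0.206], TCP at [129.282, 560.292, 263.714] pointing down, gripper open.
Joint ranges: [-2.99, 2.99], [-0.89, 2.07], [0.3, 2.58], [-1.14, 4.28], [0, 2.63], [-3.12, 3.12]. Speed limits (rad/s): [2.57, 2.57, 3.01, 3.14, 3.14, 3.14].

## Interface

Orientations are given as a unit quaternion [x, y, z, w].
In Python, from station import status, eyes, bot gives the robot as it stands.
- The arm moves only by the tool step_arm, never from a script. Its argument "steps" is a list of rows, each an object of numbers: "x", "y", "z": the shift along the tool's x, y, z in m; "twist": the turn about the tool's z in degrees; "jaw": the finger opening in m, from 0 to 0.0881. In form: [{"x": .., "y": .., "z": .., "twist": .., "jaw": ..}, ...]. A call has 1 to 12 rows; each row is the pose to reach, as a shift and turn from the pose commanded when the call began, along the tool's axes at that moment; what a row does not reach only later rows make up. A row lasts 1/10 s, in which the tool goes at most 50 mm and 8.59 degrees, less where a joint would pass 70% of its speed; a pose out of reach is approached as far as the arm can. A call with a gripper value outside its range is refused whole. The fingers move at their own pace and stop on an object; the grip force is fixed at half the most. Time passes only in rows, so rows that repeat a pose let the fingers close. It gives the time, the measured TCP pose, the force and the opening at its end, in the units of the state.
- status.read_state(): the state, without advancing time (a new reading comes with each control period).
- eyes.snapshot(name): name is "side" or "top"; returns the picture (420x560x3 uint8, blue, green, red); there is no depth.
- eyes.camera_model(name): a dict with "mtx" (3x3 intrinsics, pixels), "eye" and "attitude" of the camera in the world. Camera axes: x right, y down, z forward; pixel columns grow to the right and rows downward; lengths in mm; the calibration is good to about 2 mm. A picture is of the moment at which its call begins. camera_model takes no time and is no camera call.
- bot.hand_in(): hands the job in, once; it reports no verdict.
The state is a dict: "clock": time; "joints": joint angles; "joint_vel": joint speeds; "effort": joint torques, N m; "ee_pos": TCP position; "eef_rot": TCP orientation; "wrist_force": force on the tool from outside, world axes, zero at the start; "torque": the same for the moment, N m; "gripper_width": opening from 0.0 (shut) to 1.0 (fully open).
Only numpy, scipy, OpenCV 4.12 (cv2) and the standard library are available. Lean on these libraries where they do the work, as an engineer would, in place of code of your own. Each camera call takes 0.05 s, during which the arm holds its last target.

## Working session

There is one attempt and no reset: what is moved stays moved. The work goes in short steps, Python scripts to look and compute and a tool call to move; the robot and the scene stay as the last step left them, time stands still between calls to the robot, and variables do not carry over. Pictures are saved under pics/ and viewed, and the job is handed in when it is done.

Besides the shell and the picture viewer there is one more tool, called in YAML: its name, and indented under it one key for each argument. step_arm: Moves the arm, as the interface text tells. Its arguments: {"type":"object","properties":{"steps":{"type":"array","items":{"type":"object","properties":{"x":{"type":"number"},"y":{"type":"number"},"z":{"type":"number"},"twist":{"type":"number"},"jaw":{"type":"number"}}}}},"required":["steps"]}

```bash
mkdir -p pics; ls; python3 - <<'E'
from station import status, eyes, bot
import cv2
s=status.read_state();print(s);print(bot.finger_overhang)
for n in("side","top"):
    cv2.imwrite(f"pics/{n}0.png",eyes.snapshot(n));print(eyes.camera_model(n))
E
```

```text
pics
{'clock': 0.0, 'joints': array([ 1.13770004e+00,  1.81514941e-01,  1.60798796e+00, -7.18785025e-06,
        1.35378136e+00, -2.06294580e-01]), 'joint_vel': array([ 0.00157208, -0.00015977,  0.00154063, -0.00035756,  0.00089247,
       -0.00097309]), 'effort': array([ 8.81270762e-05, -4.33875132e+01, -3.41843247e+01,  7.02772359e-02,
        3.84683639e-02, -1.26037139e-04]), 'ee_pos': array([129.07135612, 559.83242172, 262.83445666]), 'eef_rot': array([ 7.82579037e-01,  6.22550669e-01, -7.54154466e-04,  3.82943773e-04]), 'wrist_force': array([-0.17244668, -0.01885137,  0.05537278]), 'torque': array([0.01992535, 0.04249106, 0.01251533]), 'gripper_width': 0.9975572648153952}
25.0
{'mtx': array([[497.97600613,   0.        , 281.03222059],
       [  0.        , 497.97600613, 205.94108354],
       [  0.        ,   0.        ,   1.        ]]), 'eye': array([240.6119747 , 639.25396661, 564.23358652]), 'attitude': array([-0.21426395,  0.85001064, -0.46672936,  0.11720315])}
{'mtx': array([[452.25694149,   0.        , 288.94411204],
       [  0.        , 452.25694149, 213.86159634],
       [  0.        ,   0.        ,   1.        ]]), 'eye': array([550.1235757 ,  -3.33756605, 829.18263197]), 'attitude': array([ 7.14800160e-01, -6.98666860e-01, -5.25938413e-04, -3.04150170e-02])}
```

View pics/side0.png

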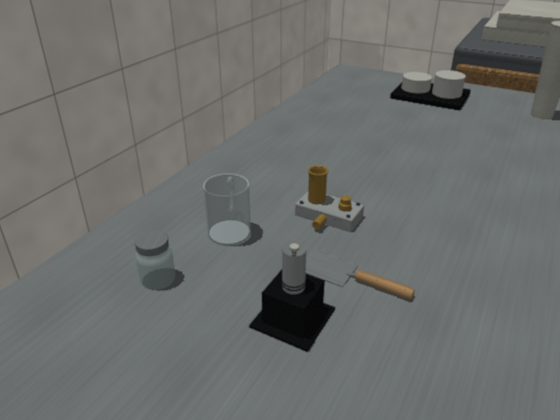

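View pics/top0.png

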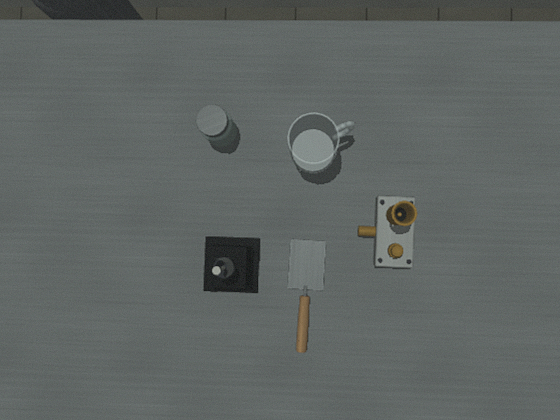

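Side view: gauge in the stand at about (294,270), valve tube mouth at (318,171). Top view: gauge button (217,270), tube mouth (403,213), spatula between the stand and the valve, jug at (313,140), jar at (213,120). Next I'll zoom in and measure.

```bash
cat > h.py <<'E'
import numpy as np, cv2
from scipy.spatial.transform import Rotation as R
from station import status, eyes, bot
def ray(n,uv):
    c=eyes.camera_model(n);d=np.linalg.inv(c['mtx'])@np.array([uv[0],uv[1],1.]);return np.array(c['eye']),R.from_quat(c['attitude']).as_matrix()@d
def onz(n,uv,z):
    e,d=ray(n,uv);return (e+d*(z-e[2])/d[2])
def proj(n,p):
    c=eyes.camera_model(n);q=c['mtx']@(R.from_quat(c['attitude']).as_matrix().T@(np.array(p,float)-c['eye']));return q[:2]/q[2]
E
python3 - <<'E'
from h import *
t=cv2.imread('pics/top0.png');s=cv2.imread('pics/side0.png')
a=cv2.resize(t[225:305,195:275],None,fx=5,fy=5,interpolation=cv2.INTER_CUBIC)
b=cv2.resize(t[185:265,360:440],None,fx=5,fy=5,interpolation=cv2.INTER_CUBIC)
cv2.imwrite('pics/tz.png',cv2.convertScaleAbs(np.hstack([a,b]),alpha=1.5,beta=20))
a=cv2.resize(s[235:345,240:350],None,fx=3.6,fy=3.6,interpolation=cv2.INTER_CUBIC)
b=cv2.resize(s[150:260,270:380],None,fx=3.6,fy=3.6,interpolation=cv2.INTER_CUBIC)
cv2.imwrite('pics/sz.png',cv2.convertScaleAbs(np.hstack([a,b]),alpha=1.5,beta=20))
print('button top',onz('top',(217,270),141),'side',onz('side',(294.5,247),141))
print('mouth',onz('top',(403,213),100),'side',onz('side',(318,171),100))
for uv in [(205,237),(260,238),(259,293),(204,291)]: print(onz('top',uv,3)[:2])
E
```

```text
button top [490.72755286 135.0376101  141.        ] side [487.9811175  138.77144702 141.        ]
mouth [ 585.99470067 -153.38925762  100.        ] side [ 582.52299668 -149.57458396  100.        ]
[538.66774635 186.89383059]
[539.28996363  85.24607745]
[439.22060164  84.42262147]
[439.88333978 185.60389132]
```

View pics/tz.png

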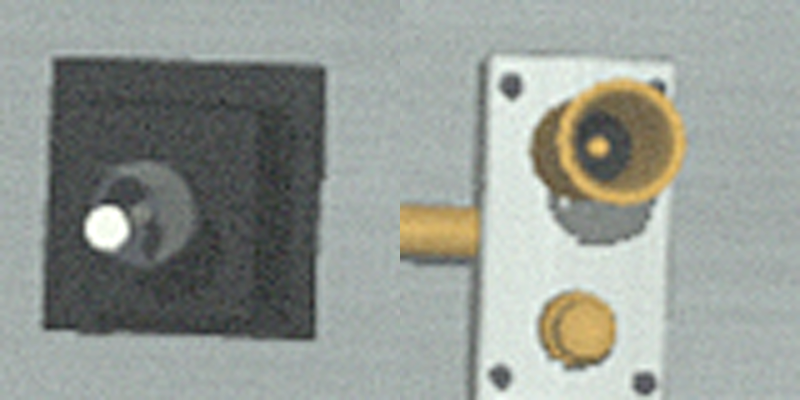

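View pics/sz.png

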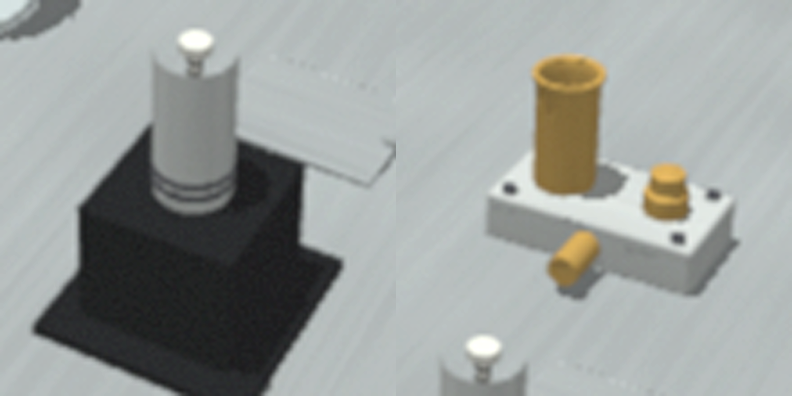

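```bash
python3 - <<'E'
from h import *
t=cv2.imread('pics/top0.png');s=cv2.imread('pics/side0.png')
def brass(im,box):
    x0,y0,x1,y1=box;h=cv2.cvtColor(im[y0:y1,x0:x1],cv2.COLOR_BGR2HSV)
    return ((h[...,0]>8)&(h[...,0]<28)&(h[...,1]>130)&(h[...,2]>40)).astype(np.uint8)
def white(im,box,th):
    x0,y0,x1,y1=box;g=im[y0:y1,x0:x1].min(2);return (g>th).astype(np.uint8)
for nm,im,box,th in(('top',t,(205,255,235,285),130),('side',s,(284,240,306,256),140)):
    m=white(im,box,th);cs,_=cv2.findContours(m,cv2.RETR_EXTERNAL,cv2.CHAIN_APPROX_NONE)
    c=max(cs,key=cv2.contourArea);M=cv2.moments(c);u=np.array([M['m10'],M['m01']])/M['m00']+box[:2]
    print(nm,'button',u,cv2.boundingRect(c),onz(nm,u,141))
# rim: bright brass in top
x0,y0,x1,y1=380,195,425,235
im=t[y0:y1,x0:x1];g=cv2.cvtColor(im,cv2.COLOR_BGR2HSV)[...,2]
for th in(110,125,140):
    m=((g>th)&(brass(t,(x0,y0,x1,y1))>0)).astype(np.uint8)
    cs,_=cv2.findContours(m,cv2.RETR_EXTERNAL,cv2.CHAIN_APPROX_NONE);c=max(cs,key=cv2.contourArea)
    e=cv2.fitEllipse(cv2.convexHull(c));u=np.array(e[0])+[x0,y0];print(th,'top rim',u,e[1],onz('top',u,100),36*452/729)
x0,y0,x1,y1=300,160,336,210
m=brass(s,(x0,y0,x1,y1));ys,xs=np.nonzero(m)
for r in range(0,22):
    q=xs[ys==r]
    if len(q):print(r+y0,q.min()+x0,q.max()+x0,end=' | ')
# predicted rim extents per camera for candidate centre
a=np.linspace(0,2*np.pi,90)
for n in('top','side'):
  for c in((586,-153.4),(588,-155),(582.5,-149.6)):
    P=np.array([proj(n,(c[0]+18*np.cos(k),c[1]+18*np.sin(k),100)) for k in a]);print('\n',n,c,P.min(0),P.max(0),proj(n,(*c,100)))
E
```

```text
top button [215.73333333 270.08571429] (7, 12, 8, 7) [490.54417673 136.98237144 141.        ]
side button [293.58119658 245.52991453] (6, 4, 8, 4) [490.66682989 136.34340967 141.        ]
110 top rim [403.78969193 212.97961235] (24.016878128051758, 24.679893493652344) [ 586.05456468 -154.63788144  100.        ] 22.320987654320987
125 top rim [411.70979309 217.3329258 ] (5.547322750091553, 14.333303451538086) [ 579.37301242 -167.24000633  100.        ] 22.320987654320987Traceback (most recent call last):
  File "<stdin>", line 18, in <module>
cv2.error: OpenCV(4.12.0) /io/opencv/modules/imgproc/src/shapedescr.cpp:361: error: (-201:Incorrect size of input array) There should be at least 5 points to fit the ellipse in function 'fitEllipseNoDirect'
```

```bash
python3 - <<'E'
from h import *
s=cv2.imread('pics/side0.png');t=cv2.imread('pics/top0.png')
h=cv2.cvtColor(s,cv2.COLOR_BGR2HSV)
m=((h[...,0]>8)&(h[...,0]<28)&(h[...,1]>110)&(h[...,2]>40))
for r in range(163,190):
    q=np.nonzero(m[r,296:340])[0]+296
    if len(q):print(r,q.min(),q.max(),end=' | ')
print()
a=np.linspace(0,2*np.pi,90)
for n in('side',):
  for c in((586,-154.6),(582.5,-149.6)):
    P=np.array([proj(n,(c[0]+19*np.cos(k),c[1]+19*np.sin(k),100)) for k in a]);print(n,c,P.min(0),P.max(0),proj(n,(*c,100)))
# stand: foot top-view min area rect
g=t[225:305,195:275].max(2);mm=(g<62).astype(np.uint8)
cs,_=cv2.findContours(mm,cv2.RETR_EXTERNAL,cv2.CHAIN_APPROX_NONE);c=max(cs,key=cv2.contourArea)
e=cv2.minAreaRect(c);print(e);print(onz('top',np.array(e[0])+[195,225],3))
print(proj('top',(490.5,136.9,141)),proj('top',(490.5,136.9,136)), proj('side',(490.5,136.9,136)))
E
```

```text
166 312 322 | 167 310 325 | 168 309 326 | 169 308 327 | 170 308 327 | 171 309 327 | 172 309 326 | 173 309 326 | 174 310 325 | 175 310 325 | 176 310 325 | 177 310 325 | 178 309 325 | 179 309 325 | 180 309 325 | 181 309 325 | 182 309 325 | 183 309 325 | 184 309 325 | 185 309 325 | 186 309 325 | 187 309 325 | 188 309 325 | 189 309 325 | 
side (586, -154.6) [307.76893403 164.99549758] [327.16718461 174.19828467] [317.45865805 169.52147153]
side (582.5, -149.6) [308.2748971  166.42386394] [327.7768248  175.72376913] [318.0161742  170.99719898]
((36.44770812988281, 39.277870178222656), (54.82923126220703, 54.62343215942383), 1.6846843957901)
[489.97316202 136.44575661   3.        ]
[215.78594101 270.11623715] [216.45142545 269.85159102] [293.45650339 248.61019885]
```

step_arm:
  steps:
    - {"x": -0.015,"y": 0.02,"jaw": 0.08}
    - {"x": -0.04,"y": 0.054}
    - {"x": -0.07,"y": 0.0945}
    - {"x": -0.1,"y": 0.135}
    - {"x": -0.13,"y": 0.1755}
    - {"x": -0.16,"y": 0.216}
    - {"x": -0.19,"y": 0.2565}
    - {"x": -0.22,"y": 0.297}
    - {"x": -0.25,"y": 0.3375}
    - {"x": -0.28,"y": 0.378}
    - {"x": -0.305,"y": 0.412}
    - {"x": -0.32,"y": 0.432}

```text
validation failed for argument at $.st...
```

step_arm:
  steps:
    - {"x": -0.007,"y": 0.01}
    - {"x": -0.0113,"y": 0.0152}
    - {"x": -0.0113,"y": 0.0152}
    - {"x": -0.0113,"y": 0.0152}

```text
validation failed for argument at $.st...
```

```bash
python3 - <<'E'
from h import *
for n in("side","top"): cv2.imwrite(f"pics/{n}1.png",eyes.snapshot(n))
s=status.read_state();print(s['clock'],s['ee_pos'],s['eef_rot'],s['wrist_force'],s['gripper_width'],s['joints'])
a=cv2.imread('pics/side1.png')[100:340,180:440];b=cv2.imread('pics/top1.png')[180:340,140:340]
cv2.imwrite('pics/c1.png',np.hstack([cv2.resize(a,(433,400)),cv2.resize(b,(367,400))[:,:367]]))
E
```

```text
0.2 [129.14847428 560.02534788 263.16940262] [ 7.82570830e-01  6.22561342e-01 -4.66267076e-04  2.32759907e-04] [ 0.36172296 -0.08668995  0.59995732] 0.9987562069381763 [ 1.13771454e+00  1.81273176e-01  1.60757633e+00  2.87813624e-06
  1.35378542e+00 -2.06309183e-01]
```

View pics/c1.png

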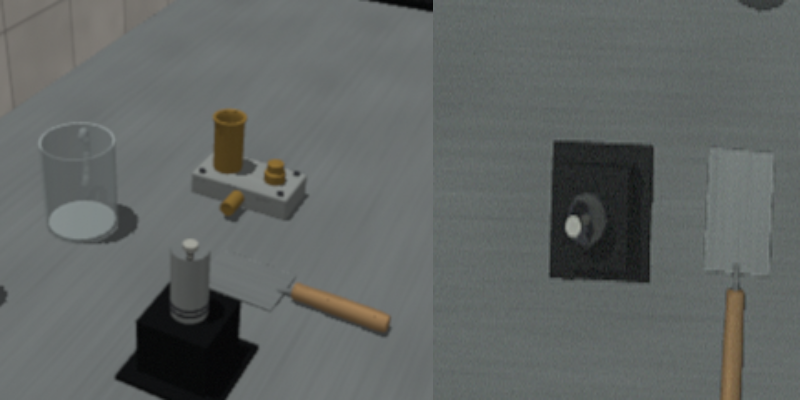

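The calls were refused and the arm didn't move; the pictures show the same scene as before. Each row probably needs every key, so I'll send all of them.

step_arm:
  steps:
    - {"x": -0.015,"y": 0.02,"z": 0,"twist": 0,"jaw": 0.08}
    - {"x": -0.04,"y": 0.054,"z": 0,"twist": 0,"jaw": 0.08}
    - {"x": -0.07,"y": 0.0945,"z": 0,"twist": 0,"jaw": 0.08}
    - {"x": -0.1,"y": 0.135,"z": 0,"twist": 0,"jaw": 0.08}
    - {"x": -0.13,"y": 0.1755,"z": 0,"twist": 0,"jaw": 0.08}
    - {"x": -0.16,"y": 0.216,"z": 0,"twist": 0,"jaw": 0.08}
    - {"x": -0.19,"y": 0.2565,"z": 0,"twist": 0,"jaw": 0.08}
    - {"x": -0.22,"y": 0.297,"z": 0,"twist": 0,"jaw": 0.08}
    - {"x": -0.25,"y": 0.3375,"z": 0,"twist": 0,"jaw": 0.08}
    - {"x": -0.28,"y": 0.378,"z": 0,"twist": 0,"jaw": 0.08}
    - {"x": -0.305,"y": 0.412,"z": 0,"twist": 0,"jaw": 0.08}
    - {"x": -0.32,"y": 0.432,"z": 0,"twist": 0,"jaw": 0.08}

```text
clock: 1.4
ee_pos: [480.1, 148.5, 263.7]
eef_rot: [0.783, 0.621, 0.0, 0.0]
wrist_force: [0.3, 0.1, 0.9]
gripper_width: 0.907
```

step_arm:
  steps:
    - {"x": -0.007,"y": 0.01,"z": 0,"twist": 0,"jaw": 0.08}
    - {"x": -0.0113,"y": 0.0152,"z": 0,"twist": 0,"jaw": 0.08}
    - {"x": -0.0113,"y": 0.0152,"z": 0,"twist": 0,"jaw": 0.08}
    - {"x": -0.0113,"y": 0.0152,"z": 0,"twist": 0,"jaw": 0.08}

```text
clock: 1.8
ee_pos: [489.8, 137.9, 263.6]
eef_rot: [0.782, 0.623, -0.0, -0.0]
wrist_force: [-0.6, -0.1, 0.6]
gripper_width: 0.91
```

```bash
python3 - <<'E'
from h import *
for n in("side","top"): cv2.imwrite(f"pics/{n}2.png",eyes.snapshot(n))
s=status.read_state();print(s['clock'],s['ee_pos'],s['eef_rot'],s['wrist_force'],s['gripper_width'],s['joints'])
a=cv2.imread('pics/side2.png')[100:340,180:440];b=cv2.imread('pics/top2.png')[160:340,120:320]
cv2.imwrite('pics/c2.png',cv2.convertScaleAbs(np.hstack([cv2.resize(a,(390,360)),cv2.resize(b,(400,360))]),alpha=1.5,beta=15))
E
```

```text
1.9 [489.84628432 138.00490383 263.75933123] [ 7.82034477e-01  6.23235160e-01  2.18772220e-05 -1.05729736e-04] [ 0.00925659 -0.04428351  0.42836522] 0.905888733341799 [ 4.09082440e-02  3.17226972e-02  1.77032701e+00  2.01835854e-04
  1.33963256e+00 -1.30488356e+00]
```

View pics/c2.png

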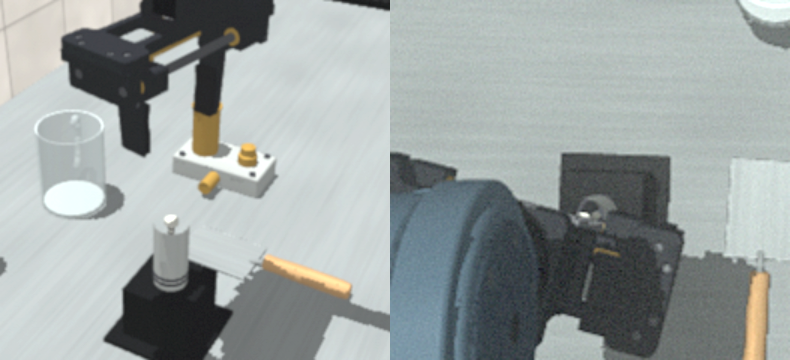

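Gripper is open above the gauge, with fingertips in the side crop at about (140,152) and (210,112), straddling it. I'll check the cameras against the arm.

```bash
python3 - <<'E'
from h import *
p=np.array([489.85,138,238.7]);ax=np.array([.224,.974,0])
s=cv2.imread('pics/side2.png')
print(proj('side',p))
for w in(-40,40):
    for v in (-9,9): print(w,v,proj('side',p+ax*w+v*np.array([.974,-.224,0])))
im=cv2.convertScaleAbs(cv2.resize(s[130:230,240:360],(780,600)[:2] and (720,600),interpolation=cv2.INTER_CUBIC),alpha=2,beta=30)
for w in(-40,40):
    for v in (-9,9):
        u=(proj('side',p+ax*w+v*np.array([.974,-.224,0]))-[240,130]+.5)*6
        cv2.circle(im,tuple(int(k) for k in u),4,(0,0,255),-1)
cv2.imwrite('pics/f2.png',im)
E
```

```text
[294.6358305  186.13900658]
-40 -9 [318.93273976 177.08667637]
-40 9 [308.42338369 172.82609322]
40 -9 [279.48943335 200.76398537]
40 9 [268.75796948 195.78035399]
```

View pics/f2.png

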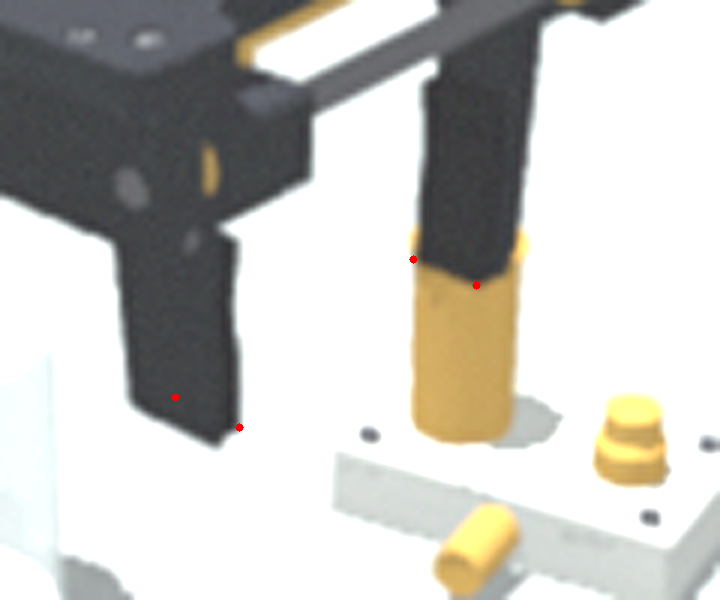

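The projected fingertip points land within about 1 px of the fingertips seen, so the calibration is good enough. Descending to grasp, with the grasp point 118 mm up the gauge.

step_arm:
  steps:
    - {"x": -0.001,"y": 0.001,"z": 0.012,"twist": 0,"jaw": 0.08}
    - {"x": -0.001,"y": 0.001,"z": 0.032,"twist": 0,"jaw": 0.08}
    - {"x": -0.001,"y": 0.001,"z": 0.054,"twist": 0,"jaw": 0.08}
    - {"x": -0.001,"y": 0.001,"z": 0.076,"twist": 0,"jaw": 0.08}
    - {"x": -0.001,"y": 0.001,"z": 0.098,"twist": 0,"jaw": 0.08}
    - {"x": -0.001,"y": 0.001,"z": 0.116,"twist": 0,"jaw": 0.08}
    - {"x": -0.001,"y": 0.001,"z": 0.13,"twist": 0,"jaw": 0.08}
    - {"x": -0.001,"y": 0.001,"z": 0.1355,"twist": 0,"jaw": 0.08}
    - {"x": -0.001,"y": 0.001,"z": 0.1355,"twist": 0,"jaw": 0.08}
    - {"x": -0.001,"y": 0.001,"z": 0.1355,"twist": 0,"jaw": 0.08}

```text
clock: 2.9
ee_pos: [491.8, 135.8, 128.8]
eef_rot: [0.783, 0.623, 0.0, 0.0]
wrist_force: [-0.9, 0.2, -0.3]
gripper_width: 0.91
```

```bash
python3 - <<'E'
from h import *
s=status.read_state();print(s['clock'],s['ee_pos'],s['eef_rot'],s['wrist_force'],s['gripper_width'])
a=eyes.snapshot('side')[180:340,220:380];cv2.imwrite('pics/c3.png',cv2.convertScaleAbs(cv2.resize(a,(600,600),interpolation=cv2.INTER_CUBIC),alpha=1.8,beta=25))
E
```

```text
2.9 [491.75250711 135.82186748 128.80267998] [7.82515001e-01 6.22631514e-01 4.07795369e-04 3.23968370e-04] [-0.91921415  0.22458882 -0.2895288 ] 0.9099792031933578
```

View pics/c3.png

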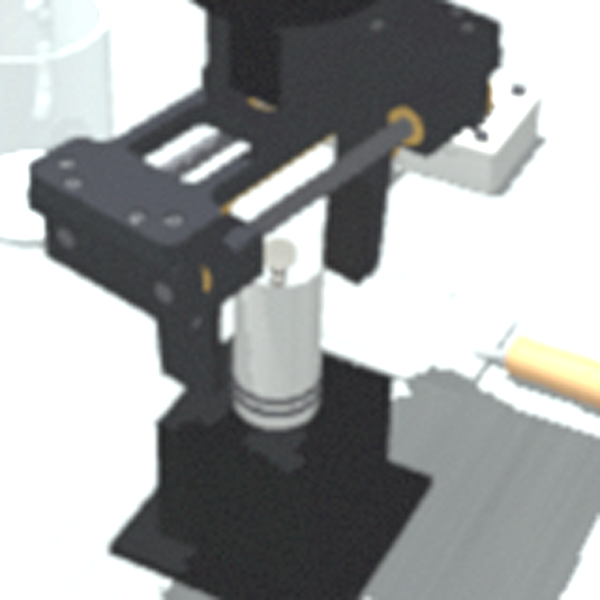

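The fingers straddle the body, with the button at (280,250) in the crop between them. Closing.

step_arm:
  steps:
    - {"x": 0,"y": 0,"z": 0,"twist": 0,"jaw": 0.06}
    - {"x": 0,"y": 0,"z": 0,"twist": 0,"jaw": 0.045}
    - {"x": 0,"y": 0,"z": 0,"twist": 0,"jaw": 0.036}
    - {"x": 0,"y": 0,"z": 0,"twist": 0,"jaw": 0.025}
    - {"x": 0,"y": 0,"z": 0,"twist": 0,"jaw": 0.02}
    - {"x": 0,"y": 0,"z": 0,"twist": 0,"jaw": 0.02}
    - {"x": 0,"y": 0,"z": 0,"twist": 0,"jaw": 0.02}
    - {"x": 0,"y": 0,"z": 0,"twist": 0,"jaw": 0.02}

```text
clock: 3.75
ee_pos: [491.3, 135.8, 128.2]
eef_rot: [0.783, 0.623, 0.0, -0.0]
wrist_force: [0.7, 0.0, 0.8]
gripper_width: 0.375
```

```bash
python3 - <<'E'
from h import *
s=status.read_state();print(s['clock'],s['ee_pos'],s['eef_rot'],s['wrist_force'],s['gripper_width'])
a=eyes.snapshot('side')[180:340,220:380];cv2.imwrite('pics/c4.png',cv2.convertScaleAbs(cv2.resize(a,(600,600),interpolation=cv2.INTER_CUBIC),alpha=1.8,beta=25))
E
```

```text
3.75 [491.28764844 135.75354867 128.22247808] [ 7.82595737e-01  6.22530249e-01  2.83535619e-05 -3.80611766e-05] [0.66052418 0.01007951 0.77681538] 0.37489470661368923
```

View pics/c4.png

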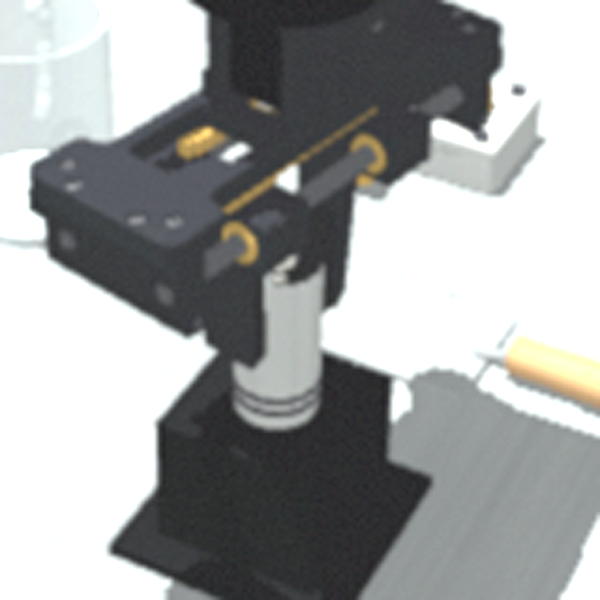

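Width 0.375 (33 mm) matches the body, so it's gripped. Lifting straight up.

step_arm:
  steps:
    - {"x": 0,"y": 0,"z": -0.004,"twist": 0,"jaw": 0.02}
    - {"x": 0,"y": 0,"z": -0.012,"twist": 0,"jaw": 0.02}
    - {"x": 0,"y": 0,"z": -0.024,"twist": 0,"jaw": 0.02}
    - {"x": 0,"y": 0,"z": -0.038,"twist": 0,"jaw": 0.02}
    - {"x": 0,"y": 0,"z": -0.054,"twist": 0,"jaw": 0.02}
    - {"x": 0,"y": 0,"z": -0.07,"twist": 0,"jaw": 0.02}
    - {"x": 0,"y": 0,"z": -0.086,"twist": 0,"jaw": 0.02}
    - {"x": 0,"y": 0,"z": -0.1,"twist": 0,"jaw": 0.02}
    - {"x": 0,"y": 0,"z": -0.111,"twist": 0,"jaw": 0.02}
    - {"x": 0,"y": 0,"z": -0.118,"twist": 0,"jaw": 0.02}
    - {"x": 0,"y": 0,"z": -0.12,"twist": 0,"jaw": 0.02}
    - {"x": 0,"y": 0,"z": -0.12,"twist": 0,"jaw": 0.02}

```text
clock: 5.0
ee_pos: [491.2, 135.7, 248.2]
eef_rot: [0.783, 0.623, -0.0, -0.0]
wrist_force: [-0.1, 0.5, -1.2]
gripper_width: 0.378
```

```bash
python3 - <<'E'
from h import *
s=status.read_state();print(s['clock'],s['ee_pos'],s['eef_rot'],s['wrist_force'],s['gripper_width'])
d=np.array([585.7,-154.])-np.array([490.5,136.7]);ax=R.from_quat(s['eef_rot']).as_matrix()
print(d@ax[:2,0],d@ax[:2,1])
a=eyes.snapshot('side')[120:340,180:400];cv2.imwrite('pics/c5.png',cv2.convertScaleAbs(cv2.resize(a,(600,600),interpolation=cv2.INTER_CUBIC),alpha=1.8,beta=25))
E
```

```text
5.0 [491.22720845 135.70196006 248.16516876] [ 7.82592873e-01  6.22533848e-01 -4.39005208e-05 -2.80884523e-05] [-0.1059208   0.53068284 -1.1647059 ] 0.3776191073146766
-261.84180228546546 158.14044558613134
```

View pics/c5.png

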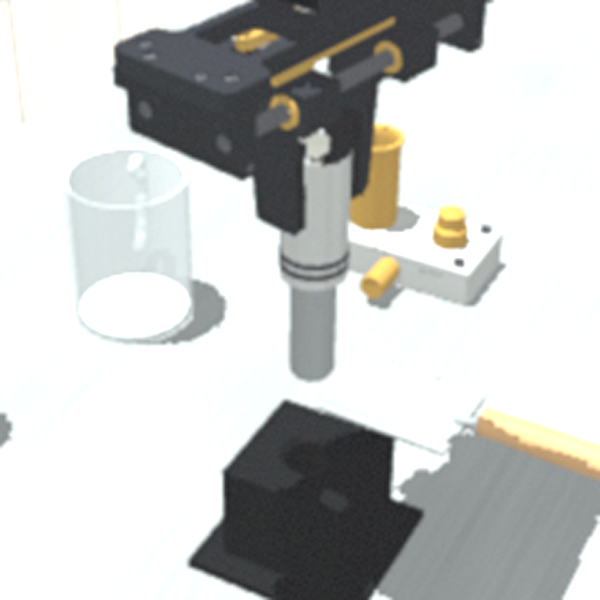

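Gauge hangs upright, free of the stand, nose tip at about (312,370) in the crop. Carrying it to above the valve.

step_arm:
  steps:
    - {"x": -0.01,"y": 0.006,"z": 0,"twist": 0,"jaw": 0.02}
    - {"x": -0.03,"y": 0.0181,"z": 0,"twist": 0,"jaw": 0.02}
    - {"x": -0.06,"y": 0.0362,"z": 0,"twist": 0,"jaw": 0.02}
    - {"x": -0.09,"y": 0.0543,"z": 0,"twist": 0,"jaw": 0.02}
    - {"x": -0.12,"y": 0.0724,"z": 0,"twist": 0,"jaw": 0.02}
    - {"x": -0.15,"y": 0.0905,"z": 0,"twist": 0,"jaw": 0.02}
    - {"x": -0.18,"y": 0.1086,"z": 0,"twist": 0,"jaw": 0.02}
    - {"x": -0.21,"y": 0.1268,"z": 0,"twist": 0,"jaw": 0.02}
    - {"x": -0.235,"y": 0.142,"z": 0,"twist": 0,"jaw": 0.02}
    - {"x": -0.252,"y": 0.152,"z": 0,"twist": 0,"jaw": 0.02}
    - {"x": -0.26,"y": 0.157,"z": 0,"twist": 0,"jaw": 0.02}
    - {"x": -0.2618,"y": 0.1581,"z": 0,"twist": 0,"jaw": 0.02}

```text
clock: 6.25
ee_pos: [586.3, -155.6, 247.7]
eef_rot: [0.783, 0.622, -0.0, -0.0]
wrist_force: [0.0, 0.5, -1.5]
gripper_width: 0.377
```

step_arm:
  steps:
    - {"x": 0,"y": 0,"z": 0,"twist": 0,"jaw": 0.02}
    - {"x": 0,"y": 0,"z": 0,"twist": 0,"jaw": 0.02}

```text
clock: 6.45
ee_pos: [586.3, -153.7, 248.2]
eef_rot: [0.782, 0.623, 0.0, -0.0]
wrist_force: [-0.1, 0.4, -0.8]
gripper_width: 0.378
```

```bash
python3 - <<'E'
from h import *
s=status.read_state();print(s['clock'],s['ee_pos'],s['eef_rot'],s['wrist_force'],s['gripper_width'])
im=eyes.snapshot('side');cv2.imwrite('pics/side6.png',im);a=im[80:240,240:400];cv2.imwrite('pics/c6.png',cv2.convertScaleAbs(cv2.resize(a,(600,600),interpolation=cv2.INTER_CUBIC),alpha=1.8,beta=25))
im=eyes.snapshot('top');cv2.imwrite('pics/top6.png',im);a=im[170:310,330:470];cv2.imwrite('pics/d6.png',cv2.convertScaleAbs(cv2.resize(a,(560,560),interpolation=cv2.INTER_CUBIC),alpha=1.8,beta=25))
E
```

```text
6.45 [ 586.26822486 -153.69710116  248.19290625] [ 7.82195209e-01  6.23033364e-01  2.67409988e-05 -2.85990125e-04] [-0.13459274  0.41230477 -0.7679146 ] 0.3782914060693665
```

View pics/c6.png

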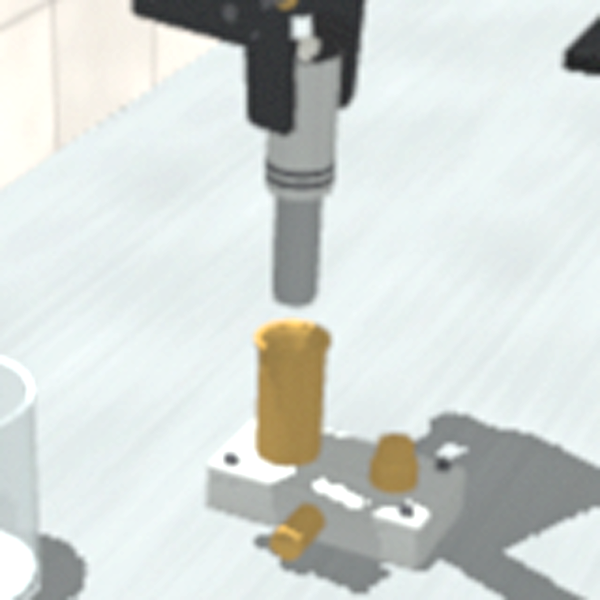

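View pics/d6.png

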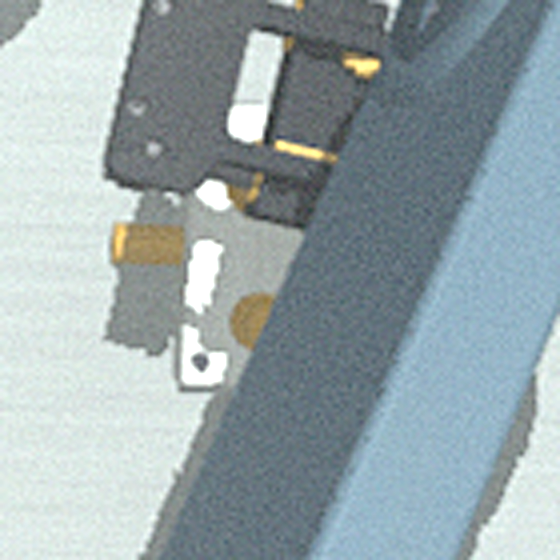

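```bash
python3 - <<'E'
from h import *
s=cv2.imread('pics/side6.png');g=cv2.cvtColor(s,cv2.COLOR_BGR2GRAY).astype(float)
print(g[150,308:334].astype(int)); print(g[156,308:334].astype(int))
def edges(r):
    row=g[r,300:340];d=np.diff(row);a=d[:19].argmin();b=19+d[19:].argmax()
    def sub(i):
        y=np.abs(d[i-1:i+2]);return i+.5+(y*np.array([-1,0,1])).sum()/y.sum()
    return 300+sub(a),300+sub(b)
for r in range(134,158,3):
    e=edges(r);print(r,e,sum(e)/2)
h=cv2.cvtColor(s,cv2.COLOR_BGR2HSV);m=((h[...,0]>8)&(h[...,0]<28)&(h[...,1]>110)&(h[...,2]>40))
for r in range(163,204,3):
    q=np.nonzero(m[r,296:345])[0]+296
    if len(q):print(r,q.min(),q.max(),(q.min()+q.max())/2)
for z in(180,160,124,100,60,30):
    print(z,proj('side',(585.7,-154,z)),proj('side',(586.7,-154,z)),proj('side',(585.7,-153,z)))
E
```

```text
[118 118 118 116  99  68  59  59  61  62  63  63  63  63  62  60  72 100
 116 116 117 117 120 119 120 121]
[117 117 117 118  96  61  58  60  61  63  63  63  63  63  60  61  84 111
 119 119 119 120 121 121 121 122]
134 (np.float64(312.80645161290323), np.float64(325.4836065573771)) 319.14502908514015
137 (np.float64(312.827868852459), np.float64(325.0)) 318.9139344262295
140 (np.float64(312.57936507936506), np.float64(325.23770491803276)) 318.9085349986989
143 (np.float64(312.4344262295082), np.float64(324.90677966101697)) 318.67060294526254
146 (np.float64(312.3666666666667), np.float64(324.7280701754386)) 318.5473684210526
149 (np.float64(312.3448275862069), np.float64(324.7142857142857)) 318.5295566502463
152 (np.float64(312.2118644067797), np.float64(324.51785714285717)) 318.36486077481845
155 (np.float64(312.17241379310343), np.float64(324.2586206896552)) 318.2155172413793
166 312 322 317.0
169 308 326 317.0
172 309 326 317.5
175 310 325 317.5
178 309 325 317.0
181 309 325 317.0
184 309 325 317.0
187 309 325 317.0
190 309 324 316.5
193 309 324 316.5
196 309 344 326.5
199 309 344 326.5
202 311 344 327.5
180 [319.17813061 132.01602568] [318.69227231 131.91175202] [318.95568025 132.20935782]
160 [318.73642109 141.75420575] [318.25627119 141.6470018 ] [318.51615401 141.95300816]
124 [317.96614776 158.7360909 ] [317.4959423  158.62400336] [317.74970705 158.94401032]
100 [317.46957005 169.68392647] [317.0057687  169.56884316] [317.25560894 169.89743886]
60 [316.67043251 187.30216863] [316.216926   187.18251536] [316.46048292 187.52421337]
30 [316.09328867 200.026211  ] [315.64720854 199.90344991] [315.88625244 200.2540586 ]
```

The nose axis in the picture (column 318.2 at the tip) lines up with the tube within about 0.3 px. I'll lower it just into the flare and watch the forces.

step_arm:
  steps:
    - {"x": 0,"y": 0,"z": 0.004,"twist": 0,"jaw": 0.02}
    - {"x": 0,"y": 0,"z": 0.01,"twist": 0,"jaw": 0.02}
    - {"x": 0,"y": 0,"z": 0.015,"twist": 0,"jaw": 0.02}
    - {"x": 0,"y": 0,"z": 0.02,"twist": 0,"jaw": 0.02}
    - {"x": 0,"y": 0,"z": 0.023,"twist": 0,"jaw": 0.02}
    - {"x": 0,"y": 0,"z": 0.025,"twist": 0,"jaw": 0.02}
    - {"x": 0,"y": 0,"z": 0.027,"twist": 0,"jaw": 0.02}
    - {"x": 0,"y": 0,"z": 0.028,"twist": 0,"jaw": 0.02}
    - {"x": 0,"y": 0,"z": 0.028,"twist": 0,"jaw": 0.02}

```text
clock: 7.45
ee_pos: [586.4, -154.9, 220.2]
eef_rot: [0.783, 0.623, -0.0, -0.0]
wrist_force: [-0.1, 0.7, -1.8]
gripper_width: 0.376
```

```bash
python3 - <<'E'
from h import *
s=status.read_state();print(s['clock'],s['ee_pos'],s['eef_rot'],s['wrist_force'],s['torque'],s['gripper_width'])
im=eyes.snapshot('side');a=im[80:240,240:400];cv2.imwrite('pics/c7.png',cv2.convertScaleAbs(cv2.resize(a,(600,600),interpolation=cv2.INTER_CUBIC),alpha=1.8,beta=25))
E
```

```text
7.45 [ 586.43866032 -154.93540653  220.1665821 ] [ 7.82589759e-01  6.22537763e-01 -2.55726018e-05 -4.95584926e-05] [-0.108145    0.65130051 -1.8474211 ] [ 0.01422944 -0.00586211 -0.05492679] 0.376230005103823
```

View pics/c7.png

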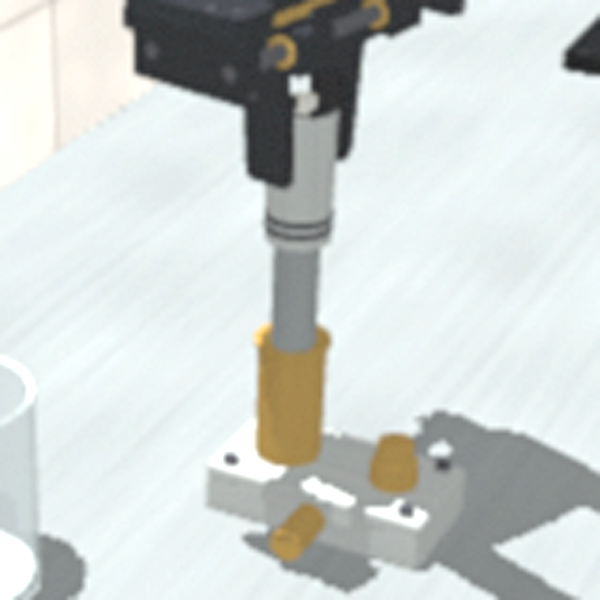

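The nose is inside the flare with no side force. Lowering to about 22 mm depth.

step_arm:
  steps:
    - {"x": 0,"y": 0,"z": 0.002,"twist": 0,"jaw": 0.02}
    - {"x": 0,"y": 0,"z": 0.005,"twist": 0,"jaw": 0.02}
    - {"x": 0,"y": 0,"z": 0.008,"twist": 0,"jaw": 0.02}
    - {"x": 0,"y": 0,"z": 0.011,"twist": 0,"jaw": 0.02}
    - {"x": 0,"y": 0,"z": 0.014,"twist": 0,"jaw": 0.02}
    - {"x": 0,"y": 0,"z": 0.016,"twist": 0,"jaw": 0.02}
    - {"x": 0,"y": 0,"z": 0.018,"twist": 0,"jaw": 0.02}
    - {"x": 0,"y": 0,"z": 0.018,"twist": 0,"jaw": 0.02}

```text
clock: 8.3
ee_pos: [586.3, -154.9, 201.9]
eef_rot: [0.783, 0.623, -0.0, -0.0]
wrist_force: [-0.3, -0.6, -2.1]
gripper_width: 0.378
```

```bash
python3 - <<'E'
from h import *
s=status.read_state();print(s['clock'],s['ee_pos'],s['eef_rot'],s['wrist_force'],s['torque'],s['gripper_width'])
E
```

```text
8.3 [ 586.34565726 -154.91816988  201.88275656] [ 7.82575034e-01  6.22556239e-01 -1.43330326e-04 -1.60337671e-04] [-0.31757094 -0.55674025 -2.05955133] [-0.10220162 -0.0529865  -0.00358117] 0.37776697874607335
```

step_arm:
  steps:
    - {"x": 0,"y": 0,"z": 0.001,"twist": 0,"jaw": 0.02}
    - {"x": 0,"y": 0,"z": 0.002,"twist": 0,"jaw": 0.02}
    - {"x": 0,"y": 0,"z": 0.003,"twist": 0,"jaw": 0.02}
    - {"x": 0,"y": 0,"z": 0.004,"twist": 0,"jaw": 0.02}
    - {"x": 0,"y": 0,"z": 0.005,"twist": 0,"jaw": 0.02}
    - {"x": 0,"y": 0,"z": 0.005,"twist": 0,"jaw": 0.02}

```text
clock: 8.9
ee_pos: [586.4, -154.9, 197.0]
eef_rot: [0.783, 0.623, -0.0, -0.0]
wrist_force: [-0.2, 0.2, -2.2]
gripper_width: 0.378
```

step_arm:
  steps:
    - {"x": 0,"y": 0,"z": 0.001,"twist": 0,"jaw": 0.02}
    - {"x": 0,"y": 0,"z": 0.002,"twist": 0,"jaw": 0.02}
    - {"x": 0,"y": 0,"z": 0.003,"twist": 0,"jaw": 0.02}
    - {"x": 0,"y": 0,"z": 0.003,"twist": 0,"jaw": 0.02}

```text
clock: 9.3
ee_pos: [586.4, -154.9, 194.0]
eef_rot: [0.783, 0.623, -0.0, -0.0]
wrist_force: [-0.3, -0.7, -2.5]
gripper_width: 0.375
```

step_arm:
  steps:
    - {"x": 0,"y": 0,"z": 0.001,"twist": 0,"jaw": 0.02}
    - {"x": 0,"y": 0,"z": 0.002,"twist": 0,"jaw": 0.02}
    - {"x": 0,"y": 0,"z": 0.003,"twist": 0,"jaw": 0.02}
    - {"x": 0,"y": 0,"z": 0.003,"twist": 0,"jaw": 0.02}

```text
clock: 9.7
ee_pos: [586.4, -154.9, 191.0]
eef_rot: [0.783, 0.623, -0.0, -0.0]
wrist_force: [-0.3, -0.6, -2.3]
gripper_width: 0.377
```

step_arm:
  steps:
    - {"x": 0,"y": 0,"z": 0.001,"twist": 0,"jaw": 0.02}
    - {"x": 0,"y": 0,"z": 0.002,"twist": 0,"jaw": 0.02}
    - {"x": 0,"y": 0,"z": 0.003,"twist": 0,"jaw": 0.02}
    - {"x": 0,"y": 0,"z": 0.003,"twist": 0,"jaw": 0.02}

```text
clock: 10.1
ee_pos: [586.4, -154.9, 188.0]
eef_rot: [0.783, 0.623, -0.0, -0.0]
wrist_force: [0.9, -0.5, -1.0]
gripper_width: 0.376
```

step_arm:
  steps:
    - {"x": 0,"y": 0,"z": 0.001,"twist": 0,"jaw": 0.02}
    - {"x": 0,"y": 0,"z": 0.002,"twist": 0,"jaw": 0.02}
    - {"x": 0,"y": 0,"z": 0.003,"twist": 0,"jaw": 0.02}
    - {"x": 0,"y": 0,"z": 0.003,"twist": 0,"jaw": 0.02}

```text
clock: 10.5
ee_pos: [586.6, -154.9, 185.3]
eef_rot: [0.783, 0.623, 0.0, 0.0]
wrist_force: [0.0, -0.3, 0.1]
gripper_width: 0.378
```

step_arm:
  steps:
    - {"x": 0,"y": 0,"z": 0.001,"twist": 0,"jaw": 0.02}
    - {"x": 0,"y": 0,"z": 0.002,"twist": 0,"jaw": 0.02}
    - {"x": 0,"y": 0,"z": 0.003,"twist": 0,"jaw": 0.02}
    - {"x": 0,"y": 0,"z": 0.003,"twist": 0,"jaw": 0.02}

```text
clock: 10.9
ee_pos: [586.5, -154.9, 182.1]
eef_rot: [0.783, 0.623, -0.0, 0.0]
wrist_force: [1.4, -0.2, 0.4]
gripper_width: 0.376
```

step_arm:
  steps:
    - {"x": 0,"y": 0,"z": 0.001,"twist": 0,"jaw": 0.02}
    - {"x": 0,"y": 0,"z": 0.002,"twist": 0,"jaw": 0.02}
    - {"x": 0,"y": 0,"z": 0.002,"twist": 0,"jaw": 0.02}

```text
clock: 11.2
ee_pos: [586.4, -155.0, 180.0]
eef_rot: [0.783, 0.623, -0.0, -0.0]
wrist_force: [0.0, -1.3, -0.5]
gripper_width: 0.38
```

```bash
python3 - <<'E'
from h import *
s=status.read_state();print(s['clock'],s['ee_pos'],s['eef_rot'],s['wrist_force'],s['torque'],s['gripper_width'])
im=eyes.snapshot('side');a=im[80:240,240:400];cv2.imwrite('pics/c8.png',cv2.convertScaleAbs(cv2.resize(a,(600,600),interpolation=cv2.INTER_CUBIC),alpha=1.8,beta=25))
E
```

```text
11.2 [ 586.3985606  -154.95881363  180.03606355] [ 7.82593893e-01  6.22532560e-01 -7.39961794e-05 -6.69931469e-05] [ 0.03174988 -1.31816027 -0.50946954] [-0.11698157 -0.05960715 -0.00362861] 0.3797179514089225
```

View pics/c8.png

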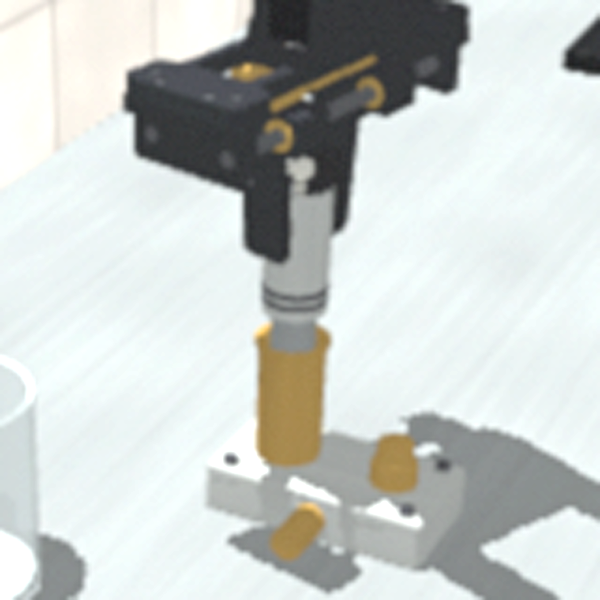

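The rod is already coming out, with the button at (300,167) well above the body top at 190. Still only about 2 N of rod friction and no seal yet, so continuing.

step_arm:
  steps:
    - {"x": 0,"y": 0,"z": 0.001,"twist": 0,"jaw": 0.02}
    - {"x": 0,"y": 0,"z": 0.002,"twist": 0,"jaw": 0.02}
    - {"x": 0,"y": 0,"z": 0.002,"twist": 0,"jaw": 0.02}

```text
clock: 11.55
ee_pos: [586.4, -154.9, 178.1]
eef_rot: [0.783, 0.623, -0.0, -0.0]
wrist_force: [1.6, -0.7, 0.8]
gripper_width: 0.373
```

step_arm:
  steps:
    - {"x": 0,"y": 0,"z": 0.001,"twist": 0,"jaw": 0.02}
    - {"x": 0,"y": 0,"z": 0.002,"twist": 0,"jaw": 0.02}
    - {"x": 0,"y": 0,"z": 0.002,"twist": 0,"jaw": 0.02}

```text
clock: 11.85
ee_pos: [586.9, -155.0, 176.8]
eef_rot: [0.783, 0.623, 0.0, 0.0]
wrist_force: [-0.2, 0.8, 4.7]
gripper_width: 0.376
```

step_arm:
  steps:
    - {"x": 0,"y": 0,"z": 0.0005,"twist": 0,"jaw": 0.02}
    - {"x": 0,"y": 0,"z": 0.001,"twist": 0,"jaw": 0.02}
    - {"x": 0,"y": 0,"z": 0.001,"twist": 0,"jaw": 0.02}

```text
clock: 12.15
ee_pos: [587.1, -155.1, 176.3]
eef_rot: [0.783, 0.623, 0.0, 0.001]
wrist_force: [0.4, 0.5, 6.8]
gripper_width: 0.377
```

step_arm:
  steps:
    - {"x": 0,"y": 0,"z": 0.0007,"twist": 0,"jaw": 0.02}
    - {"x": 0,"y": 0,"z": 0.0014,"twist": 0,"jaw": 0.02}
    - {"x": 0,"y": 0,"z": 0.002,"twist": 0,"jaw": 0.02}
    - {"x": 0,"y": 0,"z": 0.002,"twist": 0,"jaw": 0.02}

```text
clock: 12.55
ee_pos: [587.5, -155.3, 175.1]
eef_rot: [0.783, 0.623, 0.001, 0.001]
wrist_force: [-0.1, 0.8, 10.3]
gripper_width: 0.374
```

step_arm:
  steps:
    - {"x": 0,"y": 0,"z": 0.0007,"twist": 0,"jaw": 0.02}
    - {"x": 0,"y": 0,"z": 0.0015,"twist": 0,"jaw": 0.02}
    - {"x": 0,"y": 0,"z": 0.0015,"twist": 0,"jaw": 0.02}

```text
clock: 12.85
ee_pos: [587.9, -155.4, 174.3]
eef_rot: [0.783, 0.623, 0.001, 0.002]
wrist_force: [-1.0, 0.7, 13.6]
gripper_width: 0.376
```

About 15.5 N on the valve, counting the gauge's weight of about 2 N. Holding.

step_arm:
  steps:
    - {"x": 0,"y": 0,"z": 0,"twist": 0,"jaw": 0.02}
    - {"x": 0,"y": 0,"z": 0,"twist": 0,"jaw": 0.02}
    - {"x": 0,"y": 0,"z": 0,"twist": 0,"jaw": 0.02}
    - {"x": 0,"y": 0,"z": 0,"twist": 0,"jaw": 0.02}

```text
clock: 13.25
ee_pos: [587.8, -155.4, 174.3]
eef_rot: [0.783, 0.623, 0.001, 0.002]
wrist_force: [-1.2, 0.3, 12.7]
gripper_width: 0.38
```

step_arm:
  steps:
    - {"x": 0,"y": 0,"z": 0,"twist": 0,"jaw": 0.02}
    - {"x": 0,"y": 0,"z": 0,"twist": 0,"jaw": 0.02}
    - {"x": 0,"y": 0,"z": 0,"twist": 0,"jaw": 0.02}
    - {"x": 0,"y": 0,"z": 0,"twist": 0,"jaw": 0.02}
    - {"x": 0,"y": 0,"z": 0,"twist": 0,"jaw": 0.02}
    - {"x": 0,"y": 0,"z": 0,"twist": 0,"jaw": 0.02}
    - {"x": 0,"y": 0,"z": 0,"twist": 0,"jaw": 0.02}
    - {"x": 0,"y": 0,"z": 0,"twist": 0,"jaw": 0.02}

```text
clock: 14.05
ee_pos: [587.9, -155.3, 174.3]
eef_rot: [0.783, 0.623, 0.001, 0.002]
wrist_force: [-1.3, 0.7, 13.4]
gripper_width: 0.378
```

```bash
python3 - <<'E'
from h import *
s=status.read_state();print(s['clock'],s['ee_pos'],s['eef_rot'],s['wrist_force'],s['torque'],s['gripper_width'])
im=eyes.snapshot('side');a=im[80:240,240:400];cv2.imwrite('pics/c9.png',cv2.convertScaleAbs(cv2.resize(a,(600,600),interpolation=cv2.INTER_CUBIC),alpha=1.8,beta=25))
E
```

```text
14.05 [ 587.85304801 -155.34525537  174.28371368] [0.78252177 0.62261993 0.00099061 0.0017635 ] [-1.30567986  0.74581164 13.41878384] [ 0.27448608  0.26235827 -0.02344338] 0.3775425977199891
```

View pics/c9.png

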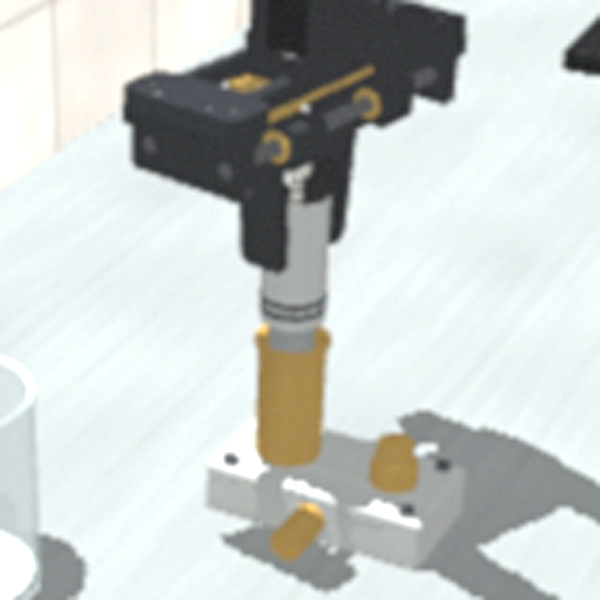

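Held about 1.4 s at roughly 15 N and the rod stands out. Withdrawing straight up.

step_arm:
  steps:
    - {"x": 0,"y": 0,"z": -0.002,"twist": 0,"jaw": 0.02}
    - {"x": 0,"y": 0,"z": -0.005,"twist": 0,"jaw": 0.02}
    - {"x": 0,"y": 0,"z": -0.009,"twist": 0,"jaw": 0.02}
    - {"x": 0,"y": 0,"z": -0.015,"twist": 0,"jaw": 0.02}
    - {"x": 0,"y": 0,"z": -0.023,"twist": 0,"jaw": 0.02}
    - {"x": 0,"y": 0,"z": -0.033,"twist": 0,"jaw": 0.02}
    - {"x": 0,"y": 0,"z": -0.044,"twist": 0,"jaw": 0.02}
    - {"x": 0,"y": 0,"z": -0.055,"twist": 0,"jaw": 0.02}
    - {"x": 0,"y": 0,"z": -0.065,"twist": 0,"jaw": 0.02}
    - {"x": 0,"y": 0,"z": -0.072,"twist": 0,"jaw": 0.02}
    - {"x": 0,"y": 0,"z": -0.0765,"twist": 0,"jaw": 0.02}
    - {"x": 0,"y": 0,"z": -0.0765,"twist": 0,"jaw": 0.02}

```text
clock: 15.3
ee_pos: [586.7, -155.0, 249.0]
eef_rot: [0.783, 0.623, 0.0, 0.001]
wrist_force: [-0.2, 0.0, -1.7]
gripper_width: 0.373
```

```bash
python3 - <<'E'
from h import *
s=status.read_state();print(s['clock'],s['ee_pos'],s['eef_rot'],s['wrist_force'],s['torque'],s['gripper_width'])
im=eyes.snapshot('side');cv2.imwrite('pics/side10.png',im);a=im[80:240,240:400];cv2.imwrite('pics/c10.png',cv2.convertScaleAbs(cv2.resize(a,(600,600),interpolation=cv2.INTER_CUBIC),alpha=1.8,beta=25))
E
```

```text
15.3 [ 586.74496592 -155.00832124  249.02143454] [7.82557118e-01 6.22578514e-01 2.74451657e-04 5.25176132e-04] [-0.17595413  0.02220531 -1.71607038] [-0.01636818 -0.04042928  0.00222291] 0.3730133182546302
```

View pics/c10.png

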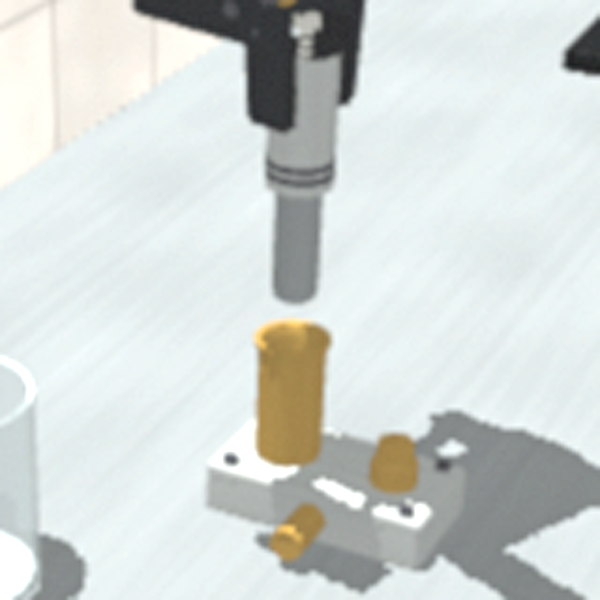

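The rod stands out (button at (306,25), clear of the body top at 55) and the gauge hasn't slipped. Going back over the stand.

step_arm:
  steps:
    - {"x": 0.01,"y": -0.006,"z": 0,"twist": 0,"jaw": 0.02}
    - {"x": 0.03,"y": -0.0181,"z": 0,"twist": 0,"jaw": 0.02}
    - {"x": 0.06,"y": -0.0362,"z": 0,"twist": 0,"jaw": 0.02}
    - {"x": 0.09,"y": -0.0543,"z": 0,"twist": 0,"jaw": 0.02}
    - {"x": 0.12,"y": -0.0724,"z": 0,"twist": 0,"jaw": 0.02}
    - {"x": 0.15,"y": -0.0905,"z": 0,"twist": 0,"jaw": 0.02}
    - {"x": 0.18,"y": -0.1086,"z": 0,"twist": 0,"jaw": 0.02}
    - {"x": 0.21,"y": -0.1268,"z": 0,"twist": 0,"jaw": 0.02}
    - {"x": 0.235,"y": -0.142,"z": 0,"twist": 0,"jaw": 0.02}
    - {"x": 0.252,"y": -0.152,"z": 0,"twist": 0,"jaw": 0.02}
    - {"x": 0.26,"y": -0.157,"z": 0,"twist": 0,"jaw": 0.02}
    - {"x": 0.2618,"y": -0.1581,"z": 0,"twist": 0,"jaw": 0.02}

```text
clock: 16.55
ee_pos: [490.5, 136.7, 247.9]
eef_rot: [0.782, 0.623, -0.0, -0.0]
wrist_force: [-0.0, -0.9, -1.5]
gripper_width: 0.381
```

step_arm:
  steps:
    - {"x": 0,"y": 0,"z": 0,"twist": 0,"jaw": 0.02}
    - {"x": 0,"y": 0,"z": 0,"twist": 0,"jaw": 0.02}
    - {"x": 0,"y": 0,"z": 0,"twist": 0,"jaw": 0.02}
    - {"x": 0,"y": 0,"z": 0,"twist": 0,"jaw": 0.02}
    - {"x": 0,"y": 0,"z": 0,"twist": 0,"jaw": 0.02}

```text
clock: 17.05
ee_pos: [491.4, 135.3, 248.2]
eef_rot: [0.783, 0.622, -0.0, -0.0]
wrist_force: [0.5, 0.4, -1.7]
gripper_width: 0.374
```

```bash
python3 - <<'E'
from h import *
s=status.read_state();print(s['clock'],s['ee_pos'],s['eef_rot'],s['wrist_force'],s['torque'],s['gripper_width'])
im=eyes.snapshot('side');cv2.imwrite('pics/side11.png',im);a=im[120:340,180:400];cv2.imwrite('pics/c11.png',cv2.convertScaleAbs(cv2.resize(a,(600,600),interpolation=cv2.INTER_CUBIC),alpha=1.8,beta=25))
E
```

```text
17.05 [491.43626085 135.25865825 248.15508814] [ 7.82837731e-01  6.22225909e-01 -6.50895891e-05 -2.28200744e-05] [ 0.50045728  0.36043474 -1.70643766] [-0.03582938  0.0093051   0.04664109] 0.37375369919102464
```

View pics/c11.png

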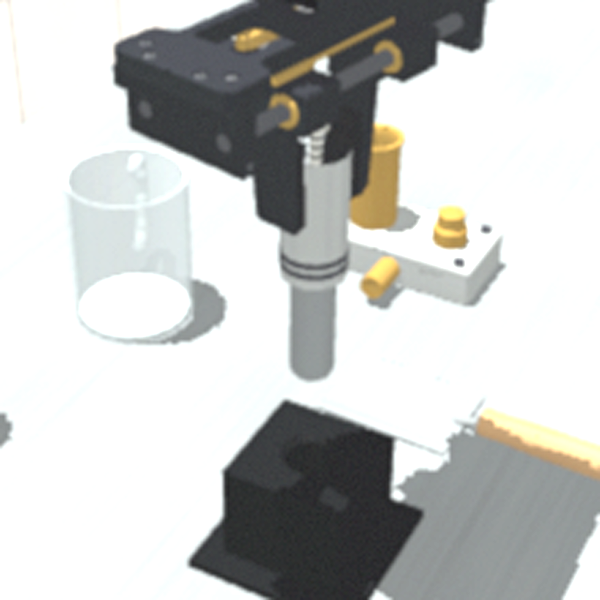

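The picture matches the pre-lift one, with the same gauge pose. Lowering the nose into the hole's mouth and checking forces.

step_arm:
  steps:
    - {"x": 0,"y": 0,"z": 0.005,"twist": 0,"jaw": 0.02}
    - {"x": 0,"y": 0,"z": 0.015,"twist": 0,"jaw": 0.02}
    - {"x": 0,"y": 0,"z": 0.027,"twist": 0,"jaw": 0.02}
    - {"x": 0,"y": 0,"z": 0.039,"twist": 0,"jaw": 0.02}
    - {"x": 0,"y": 0,"z": 0.048,"twist": 0,"jaw": 0.02}
    - {"x": 0,"y": 0,"z": 0.053,"twist": 0,"jaw": 0.02}
    - {"x": 0,"y": 0,"z": 0.056,"twist": 0,"jaw": 0.02}
    - {"x": 0,"y": 0,"z": 0.058,"twist": 0,"jaw": 0.02}
    - {"x": 0,"y": 0,"z": 0.06,"twist": 0,"jaw": 0.02}
    - {"x": 0,"y": 0,"z": 0.062,"twist": 0,"jaw": 0.02}
    - {"x": 0,"y": 0,"z": 0.064,"twist": 0,"jaw": 0.02}
    - {"x": 0,"y": 0,"z": 0.064,"twist": 0,"jaw": 0.02}

```text
clock: 18.3
ee_pos: [491.2, 135.7, 184.0]
eef_rot: [0.783, 0.623, -0.0, -0.0]
wrist_force: [0.0, -0.2, -1.0]
gripper_width: 0.378
```

step_arm:
  steps:
    - {"x": 0,"y": 0,"z": 0.002,"twist": 0,"jaw": 0.02}
    - {"x": 0,"y": 0,"z": 0.005,"twist": 0,"jaw": 0.02}
    - {"x": 0,"y": 0,"z": 0.01,"twist": 0,"jaw": 0.02}
    - {"x": 0,"y": 0,"z": 0.016,"twist": 0,"jaw": 0.02}
    - {"x": 0,"y": 0,"z": 0.022,"twist": 0,"jaw": 0.02}
    - {"x": 0,"y": 0,"z": 0.028,"twist": 0,"jaw": 0.02}
    - {"x": 0,"y": 0,"z": 0.034,"twist": 0,"jaw": 0.02}
    - {"x": 0,"y": 0,"z": 0.04,"twist": 0,"jaw": 0.02}
    - {"x": 0,"y": 0,"z": 0.045,"twist": 0,"jaw": 0.02}
    - {"x": 0,"y": 0,"z": 0.049,"twist": 0,"jaw": 0.02}
    - {"x": 0,"y": 0,"z": 0.051,"twist": 0,"jaw": 0.02}
    - {"x": 0,"y": 0,"z": 0.051,"twist": 0,"jaw": 0.02}

```text
clock: 19.5
ee_pos: [491.2, 135.7, 132.9]
eef_rot: [0.783, 0.623, -0.0, -0.0]
wrist_force: [-0.1, 0.8, -1.7]
gripper_width: 0.379
```

Free all the way so far. Last few mm until the shoulder takes the weight.

step_arm:
  steps:
    - {"x": 0,"y": 0,"z": 0.001,"twist": 0,"jaw": 0.02}
    - {"x": 0,"y": 0,"z": 0.002,"twist": 0,"jaw": 0.02}
    - {"x": 0,"y": 0,"z": 0.003,"twist": 0,"jaw": 0.02}
    - {"x": 0,"y": 0,"z": 0.004,"twist": 0,"jaw": 0.02}
    - {"x": 0,"y": 0,"z": 0.0045,"twist": 0,"jaw": 0.02}
    - {"x": 0,"y": 0,"z": 0.0045,"twist": 0,"jaw": 0.02}

```text
clock: 20.1
ee_pos: [491.2, 135.7, 128.6]
eef_rot: [0.783, 0.623, -0.0, -0.0]
wrist_force: [0.0, 0.3, -1.9]
gripper_width: 0.374
```

step_arm:
  steps:
    - {"x": 0,"y": 0,"z": 0.0005,"twist": 0,"jaw": 0.02}
    - {"x": 0,"y": 0,"z": 0.001,"twist": 0,"jaw": 0.02}
    - {"x": 0,"y": 0,"z": 0.0015,"twist": 0,"jaw": 0.02}
    - {"x": 0,"y": 0,"z": 0.0015,"twist": 0,"jaw": 0.02}

```text
clock: 20.5
ee_pos: [491.6, 135.7, 128.2]
eef_rot: [0.783, 0.623, 0.0, 0.0]
wrist_force: [-3.3, -0.8, 6.9]
gripper_width: 0.379
```

The shoulder is seated (about +9 N at the original grasp height). Easing off slightly and opening.

step_arm:
  steps:
    - {"x": 0,"y": 0,"z": -0.001,"twist": 0,"jaw": 0.02}
    - {"x": 0,"y": 0,"z": -0.001,"twist": 0,"jaw": 0.036}
    - {"x": 0,"y": 0,"z": -0.001,"twist": 0,"jaw": 0.045}
    - {"x": 0,"y": 0,"z": -0.001,"twist": 0,"jaw": 0.06}
    - {"x": 0,"y": 0,"z": -0.001,"twist": 0,"jaw": 0.08}
    - {"x": 0,"y": 0,"z": -0.001,"twist": 0,"jaw": 0.08}
    - {"x": 0,"y": 0,"z": -0.001,"twist": 0,"jaw": 0.08}
    - {"x": 0,"y": 0,"z": -0.001,"twist": 0,"jaw": 0.08}

```text
clock: 21.3
ee_pos: [491.3, 135.7, 128.2]
eef_rot: [0.783, 0.623, 0.0, -0.0]
wrist_force: [0.4, -0.1, 0.1]
gripper_width: 0.906
```

```bash
python3 - <<'E'
from h import *
s=status.read_state();print(s['clock'],s['ee_pos'],s['wrist_force'],s['gripper_width'])
im=eyes.snapshot('side');a=im[180:340,220:380];cv2.imwrite('pics/c12.png',cv2.convertScaleAbs(cv2.resize(a,(600,600),interpolation=cv2.INTER_CUBIC),alpha=1.8,beta=25))
E
```

```text
21.3 [491.28795255 135.72434688 128.20670549] [ 0.43831326 -0.12845292  0.08188144] 0.905530720179988
```

View pics/c12.png

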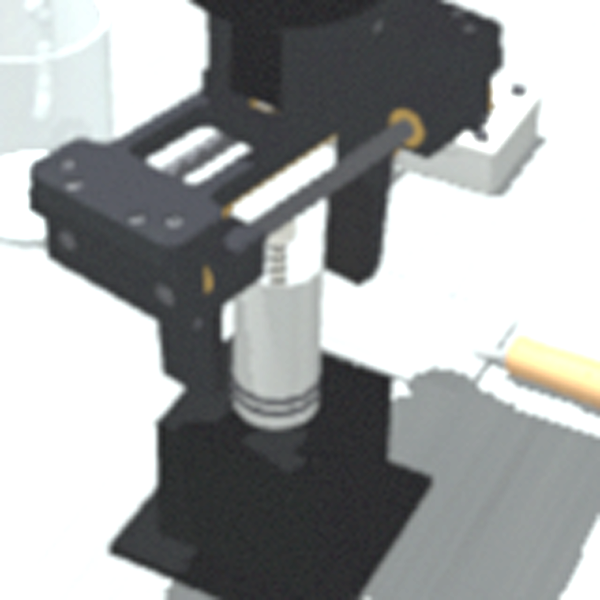

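Released, seated as at the start, rod out with its marks showing. Retreating straight up.

step_arm:
  steps:
    - {"x": 0,"y": 0,"z": -0.004,"twist": 0,"jaw": 0.08}
    - {"x": 0,"y": 0,"z": -0.014,"twist": 0,"jaw": 0.08}
    - {"x": 0,"y": 0,"z": -0.03,"twist": 0,"jaw": 0.08}
    - {"x": 0,"y": 0,"z": -0.05,"twist": 0,"jaw": 0.08}
    - {"x": 0,"y": 0,"z": -0.075,"twist": 0,"jaw": 0.08}
    - {"x": 0,"y": 0,"z": -0.1,"twist": 0,"jaw": 0.08}
    - {"x": 0,"y": 0,"z": -0.125,"twist": 0,"jaw": 0.08}
    - {"x": 0,"y": 0,"z": -0.14,"twist": 0,"jaw": 0.08}
    - {"x": 0,"y": 0,"z": -0.15,"twist": 0,"jaw": 0.08}

```text
clock: 22.25
ee_pos: [491.9, 135.8, 280.7]
eef_rot: [0.783, 0.623, 0.001, 0.001]
wrist_force: [0.5, -0.2, -0.5]
gripper_width: 0.906
```

step_arm:
  steps:
    - {"x": 0.02,"y": -0.02,"z": 0,"twist": 0,"jaw": 0.08}
    - {"x": 0.045,"y": -0.045,"z": 0,"twist": 0,"jaw": 0.08}
    - {"x": 0.075,"y": -0.075,"z": 0,"twist": 0,"jaw": 0.08}
    - {"x": 0.105,"y": -0.105,"z": 0,"twist": 0,"jaw": 0.08}
    - {"x": 0.13,"y": -0.13,"z": 0,"twist": 0,"jaw": 0.08}
    - {"x": 0.145,"y": -0.145,"z": 0,"twist": 0,"jaw": 0.08}
    - {"x": 0.15,"y": -0.15,"z": 0,"twist": 0,"jaw": 0.08}
    - {"x": 0.15,"y": -0.15,"z": 0,"twist": 0,"jaw": 0.08}

```text
clock: 23.05
ee_pos: [378.5, 316.0, 278.2]
eef_rot: [0.782, 0.623, -0.0, 0.0]
wrist_force: [0.7, -0.7, 0.1]
gripper_width: 0.909
```

```bash
python3 - <<'E'
from h import *
for n in("side","top"): cv2.imwrite(f"pics/{n}13.png",eyes.snapshot(n))
s=status.read_state();print(s['clock'],s['ee_pos'],s['wrist_force'],s['gripper_width'])
a=cv2.imread('pics/side13.png')[180:345,130:350];b=cv2.imread('pics/top13.png')[80:360,180:440]
cv2.imwrite('pics/c13.png',cv2.convertScaleAbs(np.hstack([cv2.resize(a,(440,400),interpolation=cv2.INTER_CUBIC)[:400],cv2.resize(b,(360,400))]),alpha=1.6,beta=15))
t0=cv2.imread('pics/top0.png');t1=cv2.imread('pics/top13.png');d=cv2.absdiff(t0,t1).max(2)
for k,(x0,y0,x1,y1) in dict(jug=(280,105,360,185),jar=(190,100,240,155),spat=(285,235,330,355),stand=(200,232,265,298)).items(): print(k,(d[y0:y1,x0:x1]>30).sum())
print(proj('side',(490.5,136.9,141)),proj('side',(490.5,136.9,151)),proj('top',(490.5,136.9,151)))
for nm,im,box,th in(('top',t1,(200,255,235,285),130),('side',cv2.imread('pics/side13.png'),(280,230,310,252),140)):
    x0,y0,x1,y1=box;m=(im[y0:y1,x0:x1].min(2)>th).astype(np.uint8)
    cs,_=cv2.findContours(m,cv2.RETR_EXTERNAL,cv2.CHAIN_APPROX_NONE)
    if cs:
        c=max(cs,key=cv2.contourArea);M=cv2.moments(c);print(nm,'button',M['m10']/M['m00']+x0,M['m01']/M['m00']+y0)
E
```

```text
23.15 [379.3193913  314.95680055 278.17616978] [-0.55308323 -0.18411541 -0.09181479] 0.909870001318099
jug 0
jar 0
spat 0
stand 43
[293.50682029 245.77429474] [293.60862015 240.03676634] [214.42569437 270.65717242]
top button 214.34615384615384 270.5
side button 306.3414634146341 238.73170731707316
```

View pics/c13.png

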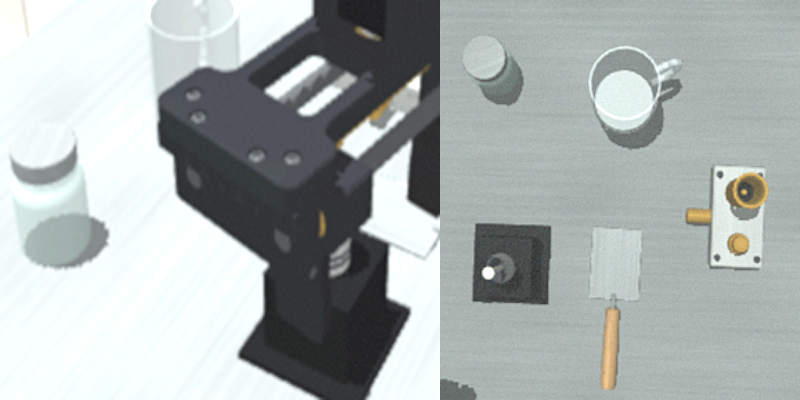

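The top view shows the gauge upright in the stand with its button at (214.3,270.5), where a rod pushed out about 10 mm should appear at (214.4,270.7). Jug, jar and spatula pixels are unchanged. In the side view the gripper blocks the gauge but touches nothing. Handing in.

```bash
python3 -c "
from station import bot
print(bot.hand_in())"
```

```text
the job is handed in; nothing more can be done
None
```

The gauge went into the valve, was pressed at about 15 N, and is back in its stand with the rod out. The job is handed in, at about 23 s of the 64 s allowed.

- **Pressing:** the nose met the seal about 46 mm below the mouth. I held it there for about 1.4 s. The wrist read 12.7–13.6 N; adding the gauge's own weight of about 2 N gives roughly 15–15.5 N on the valve. No reading came near 20 N, but I only saw the force at the end of each move.
- **Return:** the gauge slid back into the stand freely. The shoulder met the block at the same height as before the lift, with a brief push of about 9 N, and then I let go.
- **Last checks:** in the top picture the button sits where a rod pushed out about 10 mm should be, with the gauge upright. The jug, jar and spatula show no change, and the wrist force is about zero with the arm clear.
- **Gap in the checks:** the gripper hid the gauge in the last side picture, so the side-view button reading there means nothing. The side view that confirms the fit is the one taken just after release, before the arm backed off.
- **Refused calls:** my first two move calls were refused for missing keys; nothing moved.

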